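# Lay out the back braces of a mandola in order of length

### The job

Lay the four spruce braces dry on the mandola back, ready for gluing: one on each white pencil line, in order of length from the shortest on the line nearest the narrow neck end to the longest on the line across the wide end. Each brace should lie flat side down along its line, centred on the middle joint; leave the glue bottle and the block plane where they are.

Things in the scene. Friction and masses are not known exactly. Their poses are not given: they have to be found in the camera images.
- brace_1: a light spruce wood bar (the shortest of four), 96 mm long, 12 mm wide, 16 mm high, lying on its flat underside, its ends sloping down to 5 mm over the last 30 mm and its top edges bevelled above 12 mm. Origin: centre of the underside; x along its length (either way round is the same), z up. 10 to 45 g
- brace_2: a light spruce wood bar (the second shortest), 156 mm long, 12 mm wide, 16 mm high, lying on its flat underside, its ends sloping down to 5 mm over the last 30 mm and its top edges bevelled above 12 mm. Origin: centre of the underside; x along its length (either way round is the same), z up. 10 to 45 g
- brace_3: a light spruce wood bar (the second longest), 208 mm long, 12 mm wide, 16 mm high, lying on its flat underside, its ends sloping down to 5 mm over the last 30 mm and its top edges bevelled above 12 mm. Origin: centre of the underside; x along its length (either way round is the same), z up. 10 to 45 g
- brace_4: a light spruce wood bar (the longest of four), 242 mm long, 12 mm wide, 16 mm high, lying on its flat underside, its ends sloping down to 5 mm over the last 30 mm and its top edges bevelled above 12 mm. Origin: centre of the underside; x along its length (either way round is the same), z up. 10 to 45 g
- line_1: white pencil line, 112 mm long, 3 mm wide, on the upper face of the back: the one nearest the narrow neck end. The back: a fixed flat drop-shaped plate of dark wood, 330 x 270 x 4 mm, turned any way on the bench, narrowing to a blunt 60 mm neck end. Origin: middle of the line, on the upper face, 4 mm above the bench; x along the line, y towards the neck end, z up
- line_2: white pencil line, 178 mm long, 3 mm wide, on the upper face of the back: the second from the neck end, about 55 mm from the first. A fine dark joint down the middle of the back crosses it at its centre. Origin: middle of the line, on the upper face, 4 mm above the bench; x along the line, y towards the neck end, z up
- line_3: white pencil line, 235 mm long, 3 mm wide, on the upper face of the back: the third from the neck end, about 60 mm from the second. A fine dark joint down the middle of the back crosses it at its centre. Origin: middle of the line, on the upper face, 4 mm above the bench; x along the line, y towards the neck end, z up
- line_4: white pencil line, 266 mm long, 3 mm wide, on the upper face of the back: the one farthest from the neck end, across the widest part, about 60 mm from the third. A fine dark joint down the middle of the back crosses it at its centre. Origin: middle of the line, on the upper face, 4 mm above the bench; x along the line, y towards the neck end, z up
- glue_bottle: a standing cream-coloured glue bottle with an orange cap, 56 mm across, 150 mm high, loose. Origin: centre of its underside. Not to be moved
- block_plane: a small metal block plane with a brass cap and a wooden knob, 160 mm long, 52 mm wide, about 55 mm high, loose. Origin: centre of its sole, x along its length. Not to be moved
Not all that is in view belongs to the job. What is shaped like the brace_2 but blue or turquoise is not meant.

How it is judged:
By the outcome, as a careful person would: the job done as asked, in the order asked, and still so for the second after the job is handed in, with the robot touching nothing.
It also fails if it takes over 104 s, if anything falls off the work surface, if the arm or the gripper's body presses on something with over 40 N, if the wrist force passes 120 N, or if a joint passes its speed limit or range.

### The arm

A 6-joint arm with a two-finger parallel gripper is mounted at the origin on the work surface. World frame = base frame: x ahead of the robot, y to its left, z up, the work surface at z = 0. Lengths are in mm, angles in rad, forces in N, time in s.
With the tool pointing down it reaches from about 225 to 725 mm from the base axis. Payload 3.1 kg.
Tool frame: the origin (TCP) lies midway between the tips of the shut fingers; the grasp point (between the pads) lies 19 mm behind it (pinch_z is the distance from the TCP to the grasp point, in mm); y points along the fingers, x is the direction in which the jaws open and shut, and the axes are right-handed (so a half turn about y gives the same grasp; the last joint's range is limited). The gripper opens to 85 mm and grips with 20 to 120 N. Pads are 22 mm wide; open, the fingers measure 114 mm over their backs; the gripper's body (76 mm by 85 mm) begins 54 mm behind the grasp point. The pads swing forward as they close: fully open they stand 13 mm farther back than shut.
Start: joints at [1.127, 0.048, 0.099, 1.622, 0, 1.443], TCP at [163.06, 499.028, 231.312] pointing down, gripper open.
Joint ranges: [-2.91, 2.91], [-0.99, 1.94], [-1.21, 1.42], [-2.12, 2.29], [-1.49, 1.47], [-3.14, 3.14]. Speed limits (rad/s): [2.79, 2.79, 3.14, 3.14, 3.14, 3.14].

### API

Orientations are given as a unit quaternion [x, y, z, w].
In Python, from cell import * gives the robot as it stands.
- The arm moves only by the tool servo_tool, never from a script. Its argument "plan" is a list of rows, each an object with "translation": the shift along the world's x, y, z in cm, a list of three; "turn": the turn about the world's z in rad; "jaw": the opening, from -1 (shut) to 1 (fully open). A call has exactly 5 rows; each row is the pose to reach, as a shift and turn from the pose commanded when the call began; what a row does not reach only later rows make up. A row lasts 1/10 s, in which the tool goes at most 50 mm and 8.59 degrees, less where a joint would pass 70% of its speed; a pose out of reach is approached as far as the arm can. A call with a gripper value outside its range is refused whole. The fingers move at their own pace and stop on an object; "grip_force" is the grip in N (left out, the last holds). Time passes only in rows, so rows that repeat a pose let the fingers close, or fill a call up. It gives the time, the measured TCP pose, the force and the opening at its end, in the units of the state.
- sense(): the state, without advancing time (a new reading comes with each control period).
- capture(name): name is "scene" or "top" or "wrist"; returns the picture (420x560x3 uint8, red, green, blue); there is no depth.
- camera_info(name): a dict with "fx", "fy", "cx", "cy" (pixels), "eye" and "rotation" of the camera in the world. Camera axes: x right, y down, z forward; pixel columns grow to the right and rows downward; lengths in mm; the calibration is good to about 2 mm. A picture is of the moment at which its call begins: read the wrist's pose just before it. camera_info takes no time and is no camera call; for the wrist camera it gives the pose at the moment of the call.
- close_job(): hands the job in, once; it reports no verdict.
Trained networks look in the newest picture that a camera, given by its name, has taken for a name from the list of things; names that differ only in an ending like _2 or _b are one class to them, and where a whole thing is asked for, a point or a joint stands for the part that bears it (a point fixed in the world has none). Each returns a list of dicts, best first, with "p" (0 to 1); they miss things now and then, are a little off and sometimes report something else, mostly with a low value. They report only what shows in the picture. A call takes as long as a camera call. They do not tell look-alikes from the thing itself.
- find_in(name, camera): "centre" ([column, row] in pixels, amid what is visible of it).
The state is a dict: "t": time; "joint_pos": joint angles; "qd": joint speeds; "effort": joint torques, N m; "position": TCP position; "tool_rot": TCP orientation; "force": force on the tool from outside, world axes, zero at the start; "torque": the same for the moment, N m; "width": opening from 0.0 (shut) to 1.0 (fully open).
Only numpy, scipy, OpenCV 4.12 (cv2) and the standard library are available. Lean on these libraries where they do the work, as an engineer would, in place of code of your own. Each camera call takes 0.05 s, during which the arm holds its last target. There are 200 camera calls.

## Working session

There is one attempt and no reset: what is moved stays moved. The work goes in short steps, Python scripts to look and compute and a tool call to move; the robot and the scene stay as the last step left them, time stands still between calls to the robot, and variables do not carry over. Pictures are saved under pics/ and viewed, about 12 in all and at most 16, crops included, and the job is handed in when it is done.

Besides the shell and the picture viewer there is one more tool, called as name(argument=value, ...), one argument or row to a line, values as JSON. servo_tool: Moves the arm, as the interface text tells. Its arguments: {"type":"object","properties":{"plan":{"type":"array"},"grip_force":{"type":"number"}},"required":["plan"]}

```bash
ls; mkdir -p pics; python3 - <<'E'
from cell import *
import cv2
for n in ("scene","top"):
    cv2.imwrite(f"pics/{n}0.png",capture(n)[:,:,::-1]); c=camera_info(n); print(n,c)
    for k in ("brace_1","line_1","glue_bottle","block_plane"):
        print(k,[(d["centre"],round(d["p"],2)) for d in find_in(k,n)])
s=sense();print(s["t"],s["position"],s["tool_rot"],s["width"])
E
```

```text
pics
scene {'fx': 461.7087011422143, 'fy': 461.7087011422143, 'cx': 285.08577761865155, 'cy': 207.70751403562105, 'eye': array([1322.18562322,  -43.14750265, 1307.68108118]), 'rotation': array([ 0.63686975,  0.72407016, -0.20260671, -0.17049883])}
brace_1 [([424.4, 199.2], 0.75), ([193.5, 233.2], 0.67), ([451.5, 198.7], 0.63), ([124.8, 165.2], 0.49), ([212.5, 182.2], 0.48), ([249.6, 179.9], 0.46)]
line_1 [([317.5, 191.1], 0.61)]
glue_bottle [([426.5, 254.5], 0.91)]
block_plane [([233.7, 246.8], 0.61)]
top {'fx': 484.79350337935875, 'fy': 484.79350337935875, 'cx': 284.55250314659196, 'cy': 209.25464704459057, 'eye': array([ 420.0083436 , -163.32171423, 1511.31204778]), 'rotation': array([ 0.70681365, -0.70517229,  0.04045305, -0.03885958])}
brace_1 [([103.1, 261.8], 0.82), ([131.3, 245.0], 0.8), ([363.1, 245.1], 0.76), ([464.0, 248.1], 0.68), ([327.7, 254.0], 0.67)]
line_1 []
glue_bottle [([135.5, 173.9], 0.87)]
block_plane [([327.0, 172.6], 0.91)]
0.5 [163.04542936 499.00948432 231.2719075 ] [ 0.57241063  0.41513156 -0.41518157 -0.57239508] 0.9996558366088177
```

```bash
python3 - <<'E'
import cv2
a=cv2.imread("pics/top0.png")
cv2.imwrite("pics/top0b.png",cv2.resize(a,(800,600),interpolation=cv2.INTER_CUBIC))
E
```

```text
(no output)
```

View pics/top0b.png

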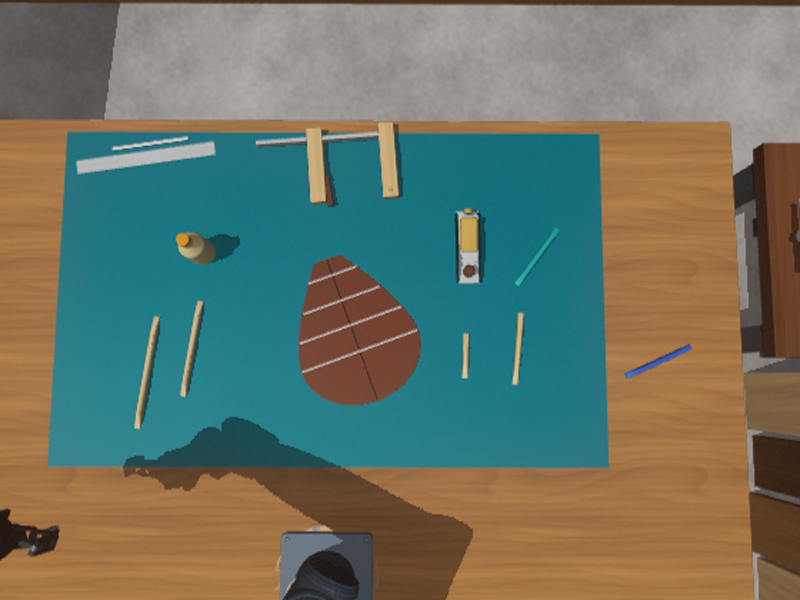

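View pics/scene0.png

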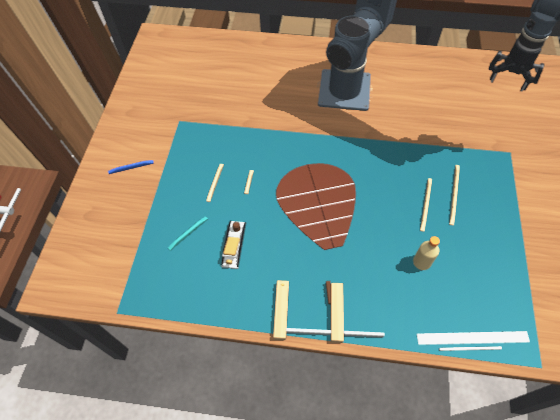

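```bash
cat > h.py <<'E'
import numpy as np, cv2
from scipy.spatial.transform import Rotation as R
def P(c,uv,z):
    uv=np.atleast_2d(uv).astype(float)
    d=np.c_[(uv[:,0]-c["cx"])/c["fx"],(uv[:,1]-c["cy"])/c["fy"],np.ones(len(uv))]
    d=R.from_quat(c["rotation"]).apply(d); e=c["eye"]
    return (e+d*((z-e[2])/d[:,2])[:,None])[:,:2]
def U(c,X):
    p=R.from_quat(c["rotation"]).inv().apply(np.atleast_2d(X)-c["eye"])
    return np.c_[c["cx"]+c["fx"]*p[:,0]/p[:,2],c["cy"]+c["fy"]*p[:,1]/p[:,2]]
def blobs(img,c,kind,z,mina=20):
    h=cv2.cvtColor(img,cv2.COLOR_RGB2HSV).astype(int);r,g,b=[img[...,i].astype(int) for i in range(3)]
    if kind=="brace": m=(r>b+25)&(r>150)&(g>130)
    else: m=(np.minimum(np.minimum(r,g),b)>110)&(h[...,1]<70)
    n,l,st,_=cv2.connectedComponentsWithStats(m.astype(np.uint8),connectivity=8)
    out=[]
    for i in range(1,n):
        if st[i,4]<mina: continue
        v,u=np.nonzero(l==i); w=P(c,np.c_[u,v],z)
        (cx,cy),(a,bb),t=cv2.minAreaRect(w.astype(np.float32))
        ctr=w.mean(0);vv=np.linalg.svd(w-ctr,full_matrices=False)[2][0]
        out.append(dict(px=(u.mean(),v.mean()),area=st[i,4],rect=(cx,cy),mean=ctr,L=max(a,bb),W=min(a,bb),yaw=np.arctan2(vv[1],vv[0])%np.pi,edge=u.min()<2 or v.min()<2 or u.max()>557 or v.max()>417))
    return out
def show(bs):
    for o in bs: print("px %.0f %.0f A%d rect %.1f %.1f mean %.1f %.1f L%.0f W%.0f yaw %.3f edge %d"%(*o["px"],o["area"],*o["rect"],*o["mean"],o["L"],o["W"],o["yaw"],o["edge"]))
E
python3 - <<'E'
from cell import *; from h import *
im=capture("top");c=camera_info("top")
ok=lambda o:o["L"]>60 and o["L"]<300 and o["W"]<40 and -450<o["mean"][1]<500 and 150<o["mean"][0]<800
for k,z in(("brace",10),("line",4)): print(k);show([o for o in blobs(im,c,k,z) if ok(o)])
print(sense()["joint_pos"]); print(camera_info("wrist"), R.from_quat(sense()["tool_rot"]).as_matrix().round(3))
a=np.hstack([cv2.resize(im[200:310,80:150],None,fx=5,fy=5),cv2.resize(im[200:310,310:385],None,fx=5,fy=5)])
cv2.imwrite("pics/crop1.png",a[:,:,::-1])
E
```

```text
brace
px 328 164 A279 rect 734.7 -301.6 mean 734.1 -301.7 L74 W35 yaw 3.138 edge 0
px 133 242 A196 rect 482.7 300.7 mean 486.2 301.1 L204 W12 yaw 2.992 edge 0
px 362 244 A170 rect 483.4 -406.8 mean 482.7 -406.8 L152 W11 yaw 3.046 edge 0
px 101 260 A235 rect 430.3 395.4 mean 429.9 396.6 L239 W12 yaw 3.009 edge 0
px 325 248 A103 rect 466.1 -293.3 mean 469.2 -292.3 L92 W9 yaw 3.112 edge 0
line
px 232 192 A65 rect 644.0 -3.0 mean 643.8 -2.2 L110 W6 yaw 1.924 edge 0
px 239 210 A103 rect 587.9 -23.0 mean 587.8 -22.8 L176 W6 yaw 1.926 edge 0
px 245 227 A140 rect 533.8 -43.9 mean 533.4 -42.8 L232 W6 yaw 1.926 edge 0
px 251 246 A162 rect 476.9 -63.6 mean 476.2 -61.8 L264 W6 yaw 1.926 edge 0
[1.12719193e+00 4.79745840e-02 9.92190675e-02 1.62198211e+00
 4.22417568e-05 1.44297591e+00]
{'fx': 350.75777439139875, 'fy': 350.75777439139875, 'cx': 282.1434321856711, 'cy': 208.36084543072104, 'eye': array([ 86.72579693, 524.04883872, 373.09584945]), 'rotation': array([0.79904153, 0.58015947, 0.09261209, 0.12794774])} [[ 0.311 -0.    -0.951]
 [ 0.951  0.     0.311]
 [ 0.    -1.     0.   ]]
```

View pics/crop1.png

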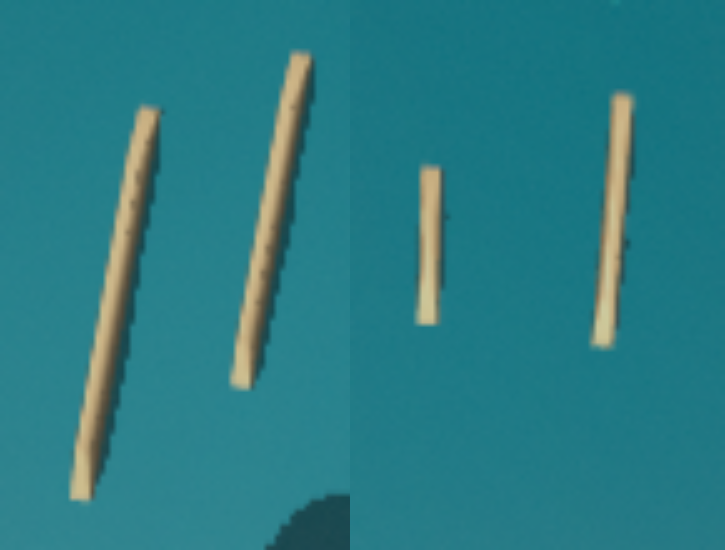

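The top view shows the wooden bars at px (101,260) 239 mm = brace_4, (133,242) 204 mm = brace_3, (325,248) 92 mm = brace_1 and (362,244) 152 mm = brace_2. The turquoise one near (376,180) and the blue one near (461,253) are decoys. The crop confirms the four spruce bars. The line ends nearest the neck are at px (232,192), and the widest line is at (251,246). I'll go over the back first for a closer look.

servo_tool(
  plan=[
    {"translation": [2.4, -4.2, 0], "turn": 0.05, "jaw": -0.1},
    {"translation": [4.8, -8.4, 0], "turn": 0.1, "jaw": -0.1},
    {"translation": [7.2, -12.6, 0], "turn": 0.15, "jaw": -0.1},
    {"translation": [9.6, -16.8, 0], "turn": 0.2, "jaw": -0.1},
    {"translation": [12, -21, 0], "turn": 0.25, "jaw": -0.1},
  ],
  grip_force=30,
)

```text
t: 1.05
position: [283.6, 287.5, 231.5]
tool_rot: [0.516, 0.484, -0.484, -0.515]
force: [1.0, -0.9, 0.0]
width: 0.45
```

servo_tool(
  plan=[
    {"translation": [2.4, -4.2, 0], "turn": 0.0, "jaw": -0.1},
    {"translation": [4.8, -8.4, 0], "turn": 0.0, "jaw": -0.1},
    {"translation": [7.2, -12.6, 0], "turn": 0.0, "jaw": -0.1},
    {"translation": [9.6, -16.8, 0], "turn": 0.0, "jaw": -0.1},
    {"translation": [12, -21, 0], "turn": 0.0, "jaw": -0.1},
  ],
)

```text
t: 1.55
position: [403.8, 77.2, 231.7]
tool_rot: [0.517, 0.484, -0.483, -0.516]
force: [1.4, 0.4, -0.3]
width: 0.446
```

servo_tool(
  plan=[
    {"translation": [2, -4, 0], "turn": 0.0, "jaw": -0.1},
    {"translation": [4, -8, 0], "turn": 0.0, "jaw": -0.1},
    {"translation": [6, -12, 0], "turn": 0.0, "jaw": -0.1},
    {"translation": [7, -14, 0], "turn": 0.0, "jaw": -0.1},
    {"translation": [7, -14, 0], "turn": 0.0, "jaw": -0.1},
  ],
)

```text
t: 2.05
position: [473.9, -63.7, 230.7]
tool_rot: [0.517, 0.482, -0.482, -0.517]
force: [-0.4, 0.1, 0.0]
width: 0.445
```

```bash
python3 - <<'E'
from cell import *; from h import *
c=camera_info("wrist");im=capture("wrist")
show([o for o in blobs(im,c,"line",4) if 60<o["L"]<300 and o["W"]<40])
s=sense();print(s["t"],s["position"],s["width"],s["joint_pos"])
cv2.imwrite("pics/w1.png",im[:,:,::-1])
E
```

```text
px 292 171 A878 rect 477.5 -64.5 mean 473.8 -54.5 L266 W4 yaw 1.928 edge 0
px 309 222 A721 rect 534.0 -43.4 mean 532.5 -39.3 L235 W4 yaw 1.928 edge 0
px 365 249 A215 rect 570.5 24.4 mean 570.2 25.2 L77 W4 yaw 1.928 edge 0
px 291 279 A251 rect 603.4 -63.9 mean 603.1 -62.9 L92 W4 yaw 1.929 edge 0
2.1 [473.1505863  -62.00469429 230.95960915] 0.44754064426963314 [-2.71166149e-01 -7.51371030e-02 -2.33472367e-02  1.62360247e+00
  3.07108306e-04 -2.02639045e-01]
```

View pics/w1.png

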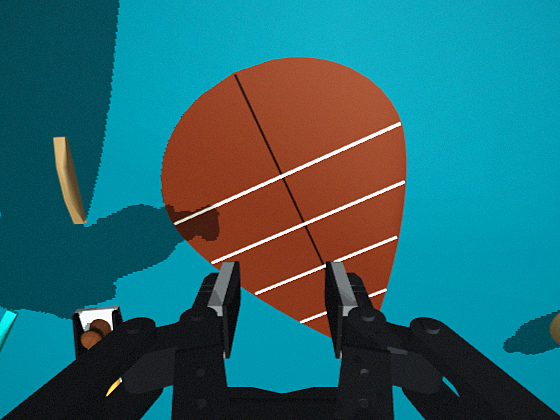

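Wrist view: the lines are at px (292,171) and (309,222), then two more towards the neck. The wide end is near the robot, and brace_1 is at (68,180). Line 4 and line 3 agree with the top view within 1 mm. Next I'll go to brace_1.

servo_tool(
  plan=[
    {"translation": [0, -5, -1], "turn": 0.04, "jaw": -0.1},
    {"translation": [0, -10, -3], "turn": 0.04, "jaw": -0.1},
    {"translation": [0, -15, -5], "turn": 0.04, "jaw": -0.1},
    {"translation": [0, -19, -6], "turn": 0.04, "jaw": -0.1},
    {"translation": [-0.6, -23.2, -8], "turn": 0.04, "jaw": -0.1},
  ],
)

```text
t: 2.6
position: [467.9, -293.9, 151.9]
tool_rot: [0.507, 0.494, -0.494, -0.505]
force: [1.2, 0.2, 0.5]
width: 0.455
```

servo_tool(
  plan=[
    {"translation": [0, 0, 0], "turn": 0, "jaw": -0.1},
    {"translation": [0, 0, 0], "turn": 0, "jaw": -0.1},
    {"translation": [0, 0, 0], "turn": 0, "jaw": -0.1},
    {"translation": [0, 0, 0], "turn": 0, "jaw": -0.1},
    {"translation": [0, 0, 0], "turn": 0, "jaw": -0.1},
  ],
)

```text
t: 3.1
position: [467.9, -291.9, 152.5]
tool_rot: [0.506, 0.494, -0.494, -0.505]
force: [0.2, 0.8, -0.5]
width: 0.449
```

```bash
python3 - <<'E'
from cell import *; from h import *
c=camera_info("wrist");im=capture("wrist")
show([o for o in blobs(im,c,"brace",10) if 60<o["L"]<300 and o["W"]<60])
s=sense();print(s["t"],s["position"],s["width"])
cv2.imwrite("pics/w2.png",im[:,:,::-1])
E
```

```text
px 146 200 A1760 rect 482.5 -406.5 mean 473.5 -407.4 L153 W15 yaw 3.035 edge 0
px 280 189 A1441 rect 466.3 -293.8 mean 464.5 -293.7 L94 W11 yaw 3.116 edge 0
3.15 [ 467.76758421 -292.05478615  152.28233361] 0.4538218785397445
```

View pics/w2.png

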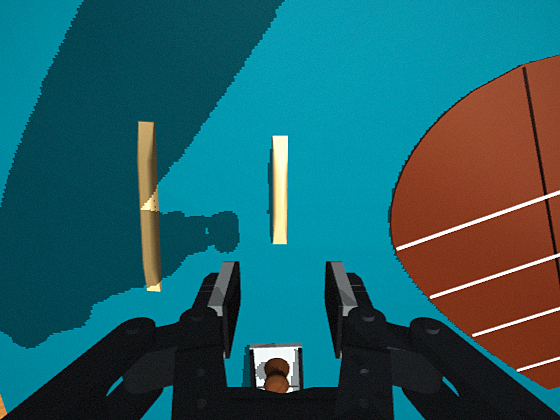

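brace_1 is at px (280,189), with the second bar beside it at (146,200). I'm descending onto brace_1.

servo_tool(
  plan=[
    {"translation": [-0.15, -0.15, -4], "turn": 0, "jaw": -0.1},
    {"translation": [-0.15, -0.15, -8], "turn": 0, "jaw": -0.1},
    {"translation": [-0.15, -0.15, -12], "turn": 0, "jaw": -0.1},
    {"translation": [-0.15, -0.15, -14], "turn": 0, "jaw": -0.1},
    {"translation": [-0.15, -0.15, -14.8], "turn": 0, "jaw": -0.1},
  ],
)

```text
t: 3.65
position: [463.7, -292.3, 0.3]
tool_rot: [-0.504, -0.494, 0.494, 0.508]
force: [-0.2, -0.6, -1.0]
width: 0.452
```

servo_tool(
  plan=[
    {"translation": [0, 0, 0], "turn": 0, "jaw": -1},
    {"translation": [0, 0, 0], "turn": 0, "jaw": -1},
    {"translation": [0, 0, 0], "turn": 0, "jaw": -1},
    {"translation": [0, 0, 0], "turn": 0, "jaw": -1},
    {"translation": [0, 0, 0], "turn": 0, "jaw": -1},
  ],
)

```text
t: 4.15
position: [466.6, -295.3, 4.9]
tool_rot: [0.507, 0.494, -0.493, -0.505]
force: [0.5, 1.0, 3.6]
width: 0.124
```

servo_tool(
  plan=[
    {"translation": [0, 0, 1], "turn": 0, "jaw": -1},
    {"translation": [0, 0, 3], "turn": 0, "jaw": -1},
    {"translation": [0, 0, 5], "turn": 0, "jaw": -1},
    {"translation": [0, 0, 6], "turn": 0, "jaw": -1},
    {"translation": [0, 0, 6], "turn": 0, "jaw": -1},
  ],
)

```text
t: 4.65
position: [467.0, -295.7, 65.9]
tool_rot: [0.508, 0.494, -0.493, -0.505]
force: [-0.4, -0.7, -0.6]
width: 0.124
```

```bash
python3 - <<'E'
from cell import *; from h import *
c=camera_info("wrist");im=capture("wrist")
s=sense();print(s["t"],s["position"],s["width"],s["force"])
cv2.imwrite("pics/w3.png",im[:,:,::-1])
E
```

```text
4.7 [ 466.19332595 -295.02655182   64.38014274] 0.12670580012760838 [-0.32032199 -0.17659045 -0.43005477]
```

View pics/w3.png

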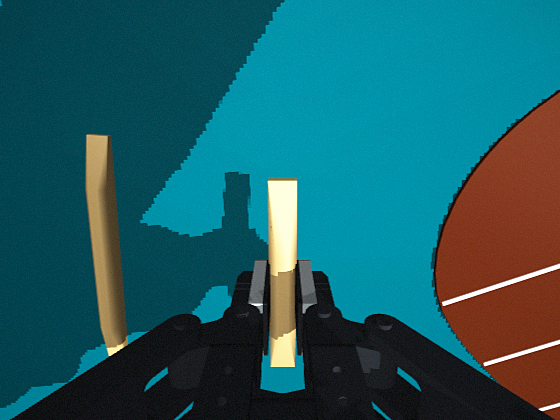

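brace_1 is held at about its middle, between the pads at px (283,300). I'm carrying it to line 1.

servo_tool(
  plan=[
    {"translation": [0, 4.5, 2], "turn": -0.14, "jaw": -1},
    {"translation": [1, 9, 4], "turn": -0.28, "jaw": -1},
    {"translation": [2, 13.5, 4], "turn": -0.42, "jaw": -1},
    {"translation": [4, 17.5, 4], "turn": -0.56, "jaw": -1},
    {"translation": [6, 21.5, 4], "turn": -0.7, "jaw": -1},
  ],
)

```text
t: 5.2
position: [523.2, -81.7, 102.2]
tool_rot: [-0.643, -0.292, 0.293, 0.644]
force: [0.6, -0.4, 0.2]
width: 0.128
```

servo_tool(
  plan=[
    {"translation": [1, 2, 0], "turn": -0.14, "jaw": -1},
    {"translation": [1, 2, 0], "turn": -0.28, "jaw": -1},
    {"translation": [1, 2, 0], "turn": -0.42, "jaw": -1},
    {"translation": [1, 2, 0], "turn": -0.487, "jaw": -1},
    {"translation": [1, 2, 0], "turn": -0.487, "jaw": -1},
  ],
)

```text
t: 5.7
position: [532.8, -63.1, 101.7]
tool_rot: [-0.694, -0.13, 0.132, 0.695]
force: [0.3, -0.2, 0.7]
width: 0.126
```

```bash
python3 - <<'E'
from cell import *; from h import *
c=camera_info("wrist");im=capture("wrist")
show([o for o in blobs(im,c,"line",4) if 60<o["L"]<300 and o["W"]<60])
c2=camera_info("top");show([o for o in blobs(capture("top"),c2,"line",4) if 50<o["L"]<300 and o["W"]<60 and o["px"][0]>200 and o["px"][0]<300 and o["px"][1]>150 ])
s=sense();print(s["t"],s["position"],s["width"],s["force"])
cv2.imwrite("pics/w4.png",im[:,:,::-1])
E
```

```text
px 208 152 A1700 rect 477.2 -62.8 mean 471.5 -47.5 L226 W4 yaw 1.928 edge 1
px 286 203 A3892 rect 527.3 -49.2 mean 534.5 -61.0 L238 W21 yaw 1.882 edge 1
px 379 171 A1336 rect 588.6 -23.3 mean 585.3 -14.6 L178 W4 yaw 1.929 edge 0
px 462 183 A828 rect 644.2 -2.3 mean 643.0 0.9 L112 W4 yaw 1.928 edge 0
px 232 209 A60 rect 591.5 -0.4 mean 591.2 -0.6 L69 W9 yaw 1.311 edge 0
px 265 240 A58 rect 496.8 -107.4 mean 493.7 -107.2 L93 W13 yaw 1.896 edge 0
5.8 [533.04258358 -63.36889226 102.16886254] 0.12482702970542829 [-0.0932506   0.06508884  0.28540756]
```

View pics/w4.png

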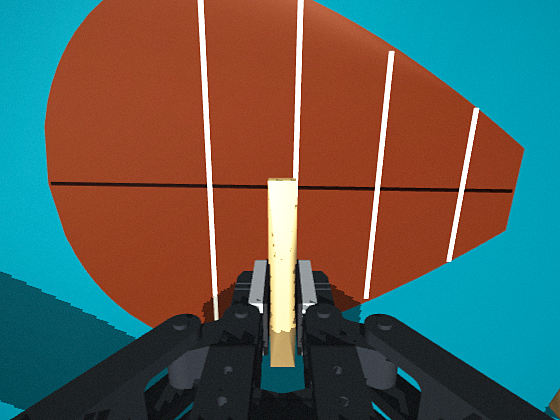

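The wrist view shows all four lines, crossing the joint at px (210,184), (297,187), (379,188) and (461,189), with brace_1 held straight. I'm moving over line 1.

servo_tool(
  plan=[
    {"translation": [3, 1.7, 0], "turn": 0, "jaw": -1},
    {"translation": [6, 3.4, -1], "turn": 0, "jaw": -1},
    {"translation": [9, 5, -2], "turn": 0, "jaw": -1},
    {"translation": [11.1, 6.1, -4], "turn": 0, "jaw": -1},
    {"translation": [11.1, 6.1, -6.5], "turn": 0, "jaw": -1},
  ],
)

```text
t: 6.3
position: [648.3, -1.2, 38.3]
tool_rot: [0.695, 0.134, -0.131, -0.694]
force: [-0.5, 0.5, -0.0]
width: 0.128
```

servo_tool(
  plan=[
    {"translation": [0, 0, 0], "turn": 0, "jaw": -1},
    {"translation": [0, 0, 0], "turn": 0, "jaw": -1},
    {"translation": [0, 0, 0], "turn": 0, "jaw": -1},
    {"translation": [0, 0, 0], "turn": 0, "jaw": -1},
    {"translation": [0, 0, 0], "turn": 0, "jaw": -1},
  ],
)

```text
t: 6.8
position: [645.6, -3.0, 40.2]
tool_rot: [0.695, 0.132, -0.13, -0.695]
force: [0.6, -1.0, 0.0]
width: 0.13
```

```bash
cat >> h.py <<'E'
from cell import *
def st(k=4):
    "mean over k readings; camera calls pass the time between them"
    a=[]
    for i in range(k):
        capture("wrist"); s=sense(); r=R.from_quat(s["tool_rot"]).as_matrix()[:,0]
        a.append([*s["position"],np.arctan2(r[1],r[0])%np.pi,s["width"],*s["force"]])
    a=np.array(a); print("t %.2f"%s["t"],a.mean(0).round(3),"sd",a.std(0)[:4].round(3)); return a.mean(0)
E
python3 - <<'E'
from h import *
st(6)
E
```

```text
t 7.10 [ 6.45093e+02 -2.68800e+00  3.91390e+01  3.73000e-01  1.28000e-01
 -3.35000e-01  7.10000e-02  1.20000e-01] sd [0.215 0.11  0.456 0.   ]
```

servo_tool(
  plan=[
    {"translation": [-0.1, 0.04, -1], "turn": -0.016, "jaw": -1},
    {"translation": [-0.1, 0.04, -2], "turn": -0.016, "jaw": -1},
    {"translation": [-0.1, 0.04, -2.6], "turn": -0.016, "jaw": -1},
    {"translation": [-0.1, 0.04, -3.0], "turn": -0.016, "jaw": -1},
    {"translation": [-0.1, 0.04, -3.0], "turn": -0.016, "jaw": -1},
  ],
)

```text
t: 7.6
position: [642.8, -1.9, 9.0]
tool_rot: [-0.696, -0.125, 0.126, 0.696]
force: [-3.1, 0.6, 5.6]
width: 0.125
```

```bash
python3 - <<'E'
from h import *
st(4)
E
```

```text
t 7.80 [ 6.4285e+02 -1.9360e+00  8.9590e+00  3.5700e-01  1.2800e-01 -3.5300e+00
  5.5300e-01  6.1500e+00] sd [0.014 0.012 0.019 0.   ]
```

servo_tool(
  plan=[
    {"translation": [0.05, 0, 0.08], "turn": 0, "jaw": -1},
    {"translation": [0.05, 0, 0.08], "turn": 0, "jaw": -1},
    {"translation": [0.05, 0, 0.08], "turn": 0, "jaw": -0.4},
    {"translation": [0.05, 0, 0.08], "turn": 0, "jaw": -0.4},
    {"translation": [0.05, 0, 0.08], "turn": 0, "jaw": -0.4},
  ],
)

```text
t: 8.3
position: [644.1, -2.2, 8.6]
tool_rot: [-0.696, -0.125, 0.126, 0.696]
force: [-0.5, -0.1, 0.5]
width: 0.297
```

servo_tool(
  plan=[
    {"translation": [0, 0, 0.5], "turn": 0, "jaw": -0.4},
    {"translation": [0, 0, 2], "turn": 0, "jaw": -0.4},
    {"translation": [0, 0, 5], "turn": 0, "jaw": -0.4},
    {"translation": [0, 0, 9], "turn": 0.1, "jaw": -0.4},
    {"translation": [-3, -4, 12], "turn": 0.24, "jaw": -0.2},
  ],
)

```text
t: 8.8
position: [622.0, -33.9, 129.4]
tool_rot: [0.675, 0.214, -0.209, -0.674]
force: [1.0, -2.2, 0.9]
width: 0.403
```

servo_tool(
  plan=[
    {"translation": [-2, -4.3, 0], "turn": 0.14, "jaw": -0.1},
    {"translation": [-4, -8.6, 0], "turn": 0.28, "jaw": -0.1},
    {"translation": [-6, -13, 0], "turn": 0.42, "jaw": -0.1},
    {"translation": [-8, -17.5, 0], "turn": 0.56, "jaw": -0.1},
    {"translation": [-10, -22, 0], "turn": 0.7, "jaw": -0.1},
  ],
)

```text
t: 9.3
position: [519.7, -255.1, 126.9]
tool_rot: [0.565, 0.427, -0.426, -0.563]
force: [0.3, -1.2, 0.0]
width: 0.447
```

servo_tool(
  plan=[
    {"translation": [-1, -4.7, 0], "turn": 0.12, "jaw": -0.1},
    {"translation": [-2, -9, 0], "turn": 0.17, "jaw": -0.1},
    {"translation": [-3, -14.3, 0], "turn": 0.17, "jaw": -0.1},
    {"translation": [-3, -14.3, 0], "turn": 0.17, "jaw": -0.1},
    {"translation": [-3, -14.3, 0], "turn": 0.17, "jaw": -0.1},
  ],
)

```text
t: 9.8
position: [489.7, -398.0, 126.0]
tool_rot: [0.528, 0.471, -0.47, -0.527]
force: [-1.2, 0.8, 0.3]
width: 0.45
```

```bash
python3 - <<'E'
from h import *
st(3)
for n in("wrist","top"):
    c=camera_info(n);im=capture(n)
    show([o for o in blobs(im,c,"brace",10+(2 if n=="top" else 0)) if 60<o["L"]<300 and o["W"]<30])
cv2.imwrite("pics/t5.png",cv2.resize(im[170:280,200:400],(800,440),interpolation=cv2.INTER_CUBIC)[:,:,::-1])
E
```

```text
t 9.95 [ 4.90415e+02 -3.95702e+02  1.25742e+02  1.46000e+00  4.50000e-01
 -6.77000e-01  1.04000e-01  3.82000e-01] sd [0.22  0.591 0.091 0.001]
px 264 185 A2996 rect 482.8 -407.7 mean 477.0 -407.0 L152 W12 yaw 3.043 edge 0
px 7 196 A1385 rect 462.4 -600.1 mean 462.2 -603.1 L90 W16 yaw 2.788 edge 1
px 218 84 A41 rect 992.4 47.6 mean 992.4 47.6 L128 W0 yaw 1.574 edge 0
px 232 192 A110 rect 643.9 -4.0 mean 643.2 -2.4 L102 W12 yaw 1.926 edge 0
px 133 242 A197 rect 482.6 300.1 mean 485.8 300.5 L203 W12 yaw 2.993 edge 0
px 101 260 A237 rect 430.3 394.6 mean 430.2 395.8 L238 W12 yaw 3.009 edge 0
```

View pics/t5.png

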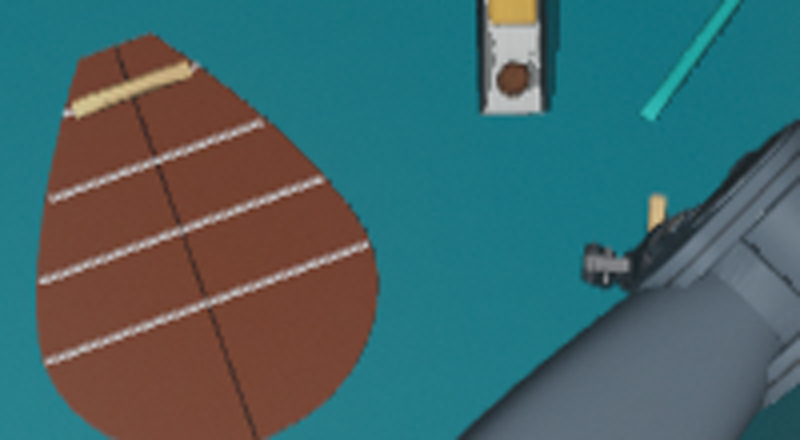

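brace_1 lies on line 1 (px 232,192), with its ends inside the line ends. Next is brace_2 at wrist px (264,185), 152 mm long.

servo_tool(
  plan=[
    {"translation": [-0.75, -1.2, -4], "turn": 0.012, "jaw": -0.1},
    {"translation": [-0.75, -1.2, -8], "turn": 0.012, "jaw": -0.1},
    {"translation": [-0.75, -1.2, -10.5], "turn": 0.012, "jaw": -0.1},
    {"translation": [-0.75, -1.2, -11.6], "turn": 0.012, "jaw": -0.1},
    {"translation": [-0.75, -1.2, -12.1], "turn": 0.012, "jaw": -0.1},
  ],
)

```text
t: 10.55
position: [482.4, -406.5, 2.6]
tool_rot: [-0.523, -0.475, 0.475, 0.525]
force: [0.1, -0.6, -0.0]
width: 0.449
```

servo_tool(
  plan=[
    {"translation": [0, 0, 0], "turn": 0, "jaw": -0.1},
    {"translation": [0, 0, 0], "turn": 0, "jaw": -1},
    {"translation": [0, 0, 0], "turn": 0, "jaw": -1},
    {"translation": [0, 0, 0], "turn": 0, "jaw": -1},
    {"translation": [0, 0, 0], "turn": 0, "jaw": -1},
  ],
)

```text
t: 11.05
position: [483.9, -409.5, 6.3]
tool_rot: [0.526, 0.475, -0.474, -0.523]
force: [-0.2, -1.6, 7.2]
width: 0.122
```

```bash
python3 - <<'E'
from h import *
st(4)
E
```

```text
t 11.25 [ 4.83950e+02 -4.09542e+02  6.30600e+00  1.47100e+00  1.25000e-01
  9.10000e-02  1.01000e-01  6.24600e+00] sd [0.008 0.012 0.008 0.   ]
```

servo_tool(
  plan=[
    {"translation": [0, 0, 1], "turn": 0, "jaw": -1},
    {"translation": [0, 0, 3], "turn": 0, "jaw": -1},
    {"translation": [0, 2, 6], "turn": 0, "jaw": -1},
    {"translation": [0, 6, 8], "turn": -0.13, "jaw": -1},
    {"translation": [0, 10, 8], "turn": -0.26, "jaw": -1},
  ],
)

```text
t: 11.75
position: [484.5, -309.5, 88.4]
tool_rot: [0.585, 0.401, -0.4, -0.58]
force: [0.8, 0.8, 0.1]
width: 0.128
```

servo_tool(
  plan=[
    {"translation": [1.5, 4.5, 0], "turn": -0.14, "jaw": -1},
    {"translation": [3, 9, 0], "turn": -0.28, "jaw": -1},
    {"translation": [4.5, 13.5, 0], "turn": -0.42, "jaw": -1},
    {"translation": [6, 18, 0], "turn": -0.56, "jaw": -1},
    {"translation": [8, 22.5, 0], "turn": -0.7, "jaw": -1},
  ],
)

```text
t: 12.25
position: [560.1, -86.7, 84.1]
tool_rot: [-0.684, -0.18, 0.181, 0.684]
force: [0.0, -1.5, 0.1]
width: 0.127
```

servo_tool(
  plan=[
    {"translation": [1.5, 4, 0], "turn": -0.14, "jaw": -1},
    {"translation": [2.5, 6, -1], "turn": -0.154, "jaw": -1},
    {"translation": [2.5, 6, -3], "turn": -0.154, "jaw": -1},
    {"translation": [2.5, 6, -5], "turn": -0.154, "jaw": -1},
    {"translation": [2.5, 6, -5], "turn": -0.154, "jaw": -1},
  ],
)

```text
t: 12.75
position: [582.2, -27.7, 30.3]
tool_rot: [-0.694, -0.127, 0.132, 0.696]
force: [-1.4, -0.2, -0.5]
width: 0.131
```

```bash
python3 - <<'E'
from h import *
st(4)
E
```

```text
t 12.95 [ 5.84976e+02 -2.86640e+01  3.39210e+01  3.68000e-01  1.25000e-01
 -7.40000e-02 -5.25000e-01  3.00000e-03] sd [1.083 0.336 1.215 0.   ]
```

servo_tool(
  plan=[
    {"translation": [0.35, 0.42, -0.5], "turn": -0.011, "jaw": -1},
    {"translation": [0.35, 0.42, -1], "turn": -0.011, "jaw": -1},
    {"translation": [0.35, 0.42, -1.2], "turn": -0.011, "jaw": -1},
    {"translation": [0.35, 0.42, -1.2], "turn": -0.011, "jaw": -1},
    {"translation": [0.35, 0.42, -1.2], "turn": -0.011, "jaw": -1},
  ],
)

```text
t: 13.45
position: [588.7, -24.4, 21.7]
tool_rot: [-0.696, -0.126, 0.126, 0.696]
force: [0.1, 0.2, -0.0]
width: 0.124
```

```bash
python3 - <<'E'
from h import *
st(4)
E
```

```text
t 13.65 [ 5.8897e+02 -2.4466e+01  2.1981e+01  3.5700e-01  1.2400e-01 -1.1100e-01
 -4.1200e-01  3.6000e-02] sd [0.07  0.02  0.079 0.   ]
```

servo_tool(
  plan=[
    {"translation": [0, 0, -0.6], "turn": 0, "jaw": -1},
    {"translation": [0, 0, -1], "turn": 0, "jaw": -1},
    {"translation": [0, 0, -1.15], "turn": 0, "jaw": -1},
    {"translation": [0, 0, -1.15], "turn": 0, "jaw": -1},
    {"translation": [0, 0, -1.15], "turn": 0, "jaw": -1},
  ],
)

```text
t: 14.15
position: [588.6, -24.4, 10.3]
tool_rot: [-0.696, -0.125, 0.126, 0.696]
force: [-1.5, 0.2, 1.6]
width: 0.126
```

servo_tool(
  plan=[
    {"translation": [0, 0, 0], "turn": 0, "jaw": -0.4},
    {"translation": [0, 0, 0], "turn": 0, "jaw": -0.4},
    {"translation": [0, 0, 0], "turn": 0, "jaw": -0.4},
    {"translation": [0, 0, 0.5], "turn": 0, "jaw": -0.4},
    {"translation": [0, 0, 2], "turn": 0, "jaw": -0.4},
  ],
)

```text
t: 14.65
position: [587.2, -24.1, 29.1]
tool_rot: [-0.695, -0.124, 0.127, 0.696]
force: [0.2, 0.2, 0.0]
width: 0.299
```

servo_tool(
  plan=[
    {"translation": [0, 0, 3], "turn": 0, "jaw": -0.4},
    {"translation": [0, 0, 7], "turn": 0, "jaw": -0.4},
    {"translation": [-1, 3, 10], "turn": 0.13, "jaw": -0.1},
    {"translation": [-2, 7, 11], "turn": 0.26, "jaw": -0.1},
    {"translation": [-3, 11, 11], "turn": 0.4, "jaw": -0.1},
  ],
)

```text
t: 15.15
position: [561.3, 86.4, 145.8]
tool_rot: [0.657, 0.266, -0.26, -0.656]
force: [1.6, 0.8, -0.8]
width: 0.451
```

servo_tool(
  plan=[
    {"translation": [-1.5, 4.5, 0], "turn": 0.14, "jaw": -0.1},
    {"translation": [-3, 9, 0], "turn": 0.28, "jaw": -0.1},
    {"translation": [-4.5, 13.5, 0], "turn": 0.42, "jaw": -0.1},
    {"translation": [-6, 18, 0], "turn": 0.56, "jaw": -0.1},
    {"translation": [-7.5, 21.5, 0], "turn": 0.664, "jaw": -0.1},
  ],
)

```text
t: 15.65
position: [483.4, 303.3, 142.2]
tool_rot: [0.535, 0.464, -0.462, -0.534]
force: [1.2, 0.1, -0.9]
width: 0.452
```

```bash
python3 - <<'E'
from h import *
st(5)
for n in("wrist","top"):
    c=camera_info(n);im=capture(n)
    show([o for o in blobs(im,c,"brace",10+(2 if n=="top" else 0)) if 60<o["L"]<300 and o["W"]<30])
    cv2.imwrite(f"pics/{n}6.png",im[:,:,::-1])
E
```

```text
t 15.90 [ 4.82789e+02  3.03650e+02  1.41874e+02  1.42700e+00  4.49000e-01
  4.14000e-01  2.37000e-01 -1.35000e-01] sd [1.338 2.698 0.244 0.005]
px 395 126 A3421 rect 452.6 392.8 mean 444.5 393.9 L192 W13 yaw 3.002 edge 1
px 282 176 A3398 rect 480.9 300.2 mean 470.7 302.3 L203 W12 yaw 2.997 edge 0
px 224 84 A54 rect 990.8 28.4 mean 992.4 27.5 L167 W3 yaw 1.573 edge 0
px 485 85 A35 rect 991.7 -808.7 mean 991.7 -808.7 L109 W0 yaw 1.574 edge 0
px 236 190 A83 rect 647.0 -12.4 mean 647.7 -13.7 L85 W11 yaw 1.901 edge 0
px 249 206 A98 rect 599.5 -56.2 mean 599.7 -57.0 L88 W11 yaw 1.922 edge 0
px 133 242 A200 rect 482.7 300.2 mean 485.8 300.5 L203 W12 yaw 2.994 edge 0
px 100 269 A96 rect 402.2 400.2 mean 403.2 399.8 L101 W9 yaw 3.015 edge 0
px 29 401 A78 rect 10.0 588.3 mean 11.7 592.5 L98 W11 yaw 1.614 edge 0
px 169 402 A105 rect 9.2 174.8 mean 10.0 176.7 L134 W9 yaw 1.605 edge 0
px 332 402 A55 rect 10.0 -312.2 mean 12.2 -310.0 L78 W9 yaw 1.599 edge 0
px 438 401 A73 rect 13.6 -620.8 mean 14.0 -624.8 L98 W8 yaw 1.516 edge 0
```

View pics/wrist6.png

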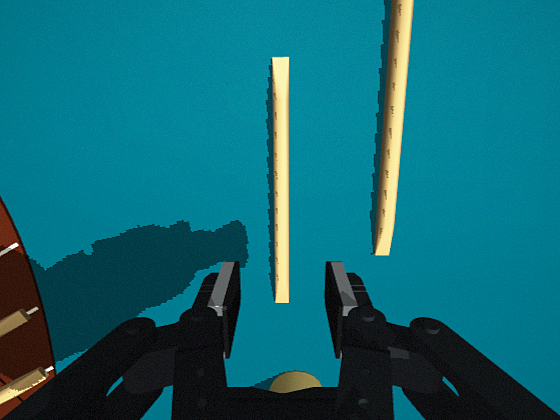

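brace_3 is at px (282,176), 203 mm long; the longest is beside it at (395,126) and the bottle cap is at (295,382), clear of the gripper. I'm descending on brace_3.

servo_tool(
  plan=[
    {"translation": [-0.2, 0, -4], "turn": 0, "jaw": -0.1},
    {"translation": [-0.2, 0, -8], "turn": 0, "jaw": -0.1},
    {"translation": [-0.2, 0, -10], "turn": 0, "jaw": -0.1},
    {"translation": [-0.2, 0, -10.4], "turn": 0, "jaw": -0.1},
    {"translation": [-0.2, 0, -10.4], "turn": 0, "jaw": -0.1},
  ],
)

```text
t: 16.5
position: [481.9, 299.4, 35.9]
tool_rot: [-0.536, -0.46, 0.461, 0.537]
force: [-0.1, 0.7, -0.7]
width: 0.449
```

```bash
python3 - <<'E'
from h import *
st(4)
E
```

```text
t 16.70 [4.83546e+02 3.00676e+02 3.83160e+01 1.42000e+00 4.48000e-01 4.88000e-01
 2.77000e-01 6.39000e-01] sd [0.329 0.376 0.528 0.   ]
```

servo_tool(
  plan=[
    {"translation": [-0.2, 0, -1.5], "turn": 0.005, "jaw": -0.1},
    {"translation": [-0.2, 0, -2.5], "turn": 0.005, "jaw": -0.1},
    {"translation": [-0.2, 0, -3.0], "turn": 0.005, "jaw": -0.1},
    {"translation": [-0.2, 0, -3.25], "turn": 0.005, "jaw": -0.1},
    {"translation": [-0.2, 0, -3.25], "turn": 0.005, "jaw": -0.1},
  ],
)

```text
t: 17.2
position: [479.2, 300.3, 2.9]
tool_rot: [-0.535, -0.462, 0.463, 0.535]
force: [-0.6, 0.6, 0.7]
width: 0.449
```

servo_tool(
  plan=[
    {"translation": [0, 0, 0], "turn": 0, "jaw": -1},
    {"translation": [0, 0, 0], "turn": 0, "jaw": -1},
    {"translation": [0, 0, 0], "turn": 0, "jaw": -1},
    {"translation": [0, 0, 0], "turn": 0, "jaw": -1},
    {"translation": [0, 0, 0], "turn": 0, "jaw": -1},
  ],
)

```text
t: 17.7
position: [480.4, 300.8, 4.4]
tool_rot: [0.535, 0.463, -0.462, -0.535]
force: [-0.3, -0.6, 2.4]
width: 0.127
```

```bash
python3 - <<'E'
from h import *
st(3)
E
```

```text
t 17.85 [ 4.80397e+02  3.00817e+02  4.44000e+00  1.42600e+00  1.27000e-01
 -2.20000e-01 -1.58000e-01  2.48200e+00] sd [0.008 0.014 0.009 0.   ]
```

servo_tool(
  plan=[
    {"translation": [0, 0, 1], "turn": 0, "jaw": -1},
    {"translation": [0, 0, 3], "turn": 0, "jaw": -1},
    {"translation": [0, -2, 6], "turn": 0, "jaw": -1},
    {"translation": [0, -6, 8], "turn": -0.13, "jaw": -1},
    {"translation": [0, -10, 8], "turn": -0.26, "jaw": -1},
  ],
)

```text
t: 18.35
position: [482.5, 200.8, 88.4]
tool_rot: [0.592, 0.391, -0.386, -0.59]
force: [0.6, -0.3, -1.2]
width: 0.123
```

servo_tool(
  plan=[
    {"translation": [1, -4.5, 0], "turn": -0.14, "jaw": -1},
    {"translation": [2, -9, 0], "turn": -0.28, "jaw": -1},
    {"translation": [3, -13.5, 0], "turn": -0.42, "jaw": -1},
    {"translation": [4, -18, 0], "turn": -0.56, "jaw": -1},
    {"translation": [5, -22, 0], "turn": -0.7, "jaw": -1},
  ],
)

```text
t: 18.85
position: [529.8, -21.5, 84.3]
tool_rot: [0.689, 0.161, -0.161, -0.688]
force: [0.6, 0.9, -0.2]
width: 0.127
```

servo_tool(
  plan=[
    {"translation": [0.3, -2.3, 0], "turn": -0.109, "jaw": -1},
    {"translation": [0.3, -2.3, -2], "turn": -0.109, "jaw": -1},
    {"translation": [0.3, -2.3, -4], "turn": -0.109, "jaw": -1},
    {"translation": [0.3, -2.3, -5], "turn": -0.109, "jaw": -1},
    {"translation": [0.3, -2.3, -5], "turn": -0.109, "jaw": -1},
  ],
)

```text
t: 19.35
position: [530.9, -42.0, 31.9]
tool_rot: [-0.695, -0.124, 0.127, 0.696]
force: [-1.4, 0.3, -0.5]
width: 0.127
```

```bash
python3 - <<'E'
from h import *
st(4);st(2)
E
```

```text
t 19.55 [ 5.33068e+02 -4.22090e+01  3.43830e+01  3.58000e-01  1.27000e-01
  3.00000e-01 -5.80000e-02 -4.60000e-01] sd [0.723 0.11  0.752 0.   ]
t 19.65 [ 5.3392e+02 -4.2362e+01  3.5215e+01  3.5800e-01  1.2400e-01 -2.7000e-01
 -1.8100e-01 -2.9900e-01] sd [0.015 0.005 0.031 0.   ]
```

servo_tool(
  plan=[
    {"translation": [-0.03, 0.03, -1], "turn": 0, "jaw": -1},
    {"translation": [-0.03, 0.03, -2], "turn": 0, "jaw": -1},
    {"translation": [-0.03, 0.03, -2.4], "turn": 0, "jaw": -1},
    {"translation": [-0.03, 0.03, -2.6], "turn": 0, "jaw": -1},
    {"translation": [-0.03, 0.03, -2.6], "turn": 0, "jaw": -1},
  ],
)

```text
t: 20.15
position: [531.4, -41.8, 8.4]
tool_rot: [-0.695, -0.125, 0.127, 0.696]
force: [-4.0, 1.8, 7.5]
width: 0.131
```

servo_tool(
  plan=[
    {"translation": [0, 0, 0], "turn": 0, "jaw": -1},
    {"translation": [0, 0, 0], "turn": 0, "jaw": -0.4},
    {"translation": [0, 0, 0], "turn": 0, "jaw": -0.4},
    {"translation": [0, 0, 0], "turn": 0, "jaw": -0.4},
    {"translation": [0, 0, 0.5], "turn": 0, "jaw": -0.4},
  ],
)

```text
t: 20.65
position: [531.6, -41.9, 11.8]
tool_rot: [-0.696, -0.125, 0.126, 0.696]
force: [0.2, -0.7, 0.1]
width: 0.298
```

servo_tool(
  plan=[
    {"translation": [0, 0, 3], "turn": 0, "jaw": -0.4},
    {"translation": [0, 0, 7], "turn": 0, "jaw": -0.4},
    {"translation": [-1, 3, 10], "turn": 0.13, "jaw": -0.1},
    {"translation": [-2, 7, 12], "turn": 0.26, "jaw": -0.1},
    {"translation": [-3, 11, 13], "turn": 0.4, "jaw": -0.1},
  ],
)

```text
t: 21.15
position: [504.0, 68.6, 146.3]
tool_rot: [0.657, 0.264, -0.261, -0.656]
force: [0.4, 1.0, -0.3]
width: 0.452
```

servo_tool(
  plan=[
    {"translation": [-1, 4.7, 0], "turn": 0.14, "jaw": -0.1},
    {"translation": [-2, 9.4, 0], "turn": 0.28, "jaw": -0.1},
    {"translation": [-3, 14, 0], "turn": 0.42, "jaw": -0.1},
    {"translation": [-4, 18.5, 0], "turn": 0.56, "jaw": -0.1},
    {"translation": [-5, 23, 0], "turn": 0.679, "jaw": -0.1},
  ],
)

```text
t: 21.65
position: [452.1, 299.8, 143.3]
tool_rot: [0.531, 0.467, -0.466, -0.531]
force: [-0.1, -0.7, 0.3]
width: 0.451
```

servo_tool(
  plan=[
    {"translation": [-1, 4.7, 0], "turn": 0, "jaw": -0.1},
    {"translation": [-2.4, 9.7, 0], "turn": 0, "jaw": -0.1},
    {"translation": [-2.4, 9.7, 0], "turn": 0, "jaw": -0.1},
    {"translation": [-2.4, 9.7, 0], "turn": 0, "jaw": -0.1},
    {"translation": [-2.4, 9.7, 0], "turn": 0, "jaw": -0.1},
  ],
)

```text
t: 22.15
position: [428.8, 394.2, 142.9]
tool_rot: [0.533, 0.465, -0.465, -0.532]
force: [-0.4, -0.3, -0.7]
width: 0.448
```

```bash
python3 - <<'E'
from h import *
st(3)
for n in("wrist","top"):
    c=camera_info(n);im=capture(n)
    show([o for o in blobs(im,c,"brace",10+(2 if n=="top" else 0)) if 60<o["L"]<300 and o["W"]<30 and 300<o["rect"][0]<700])
    cv2.imwrite(f"pics/{n}7.png",im[:,:,::-1])
t=cv2.resize(im[170:290,130:300],(680,480),interpolation=cv2.INTER_CUBIC);cv2.imwrite("pics/t7.png",t[:,:,::-1])
E
```

```text
t 22.30 [ 4.29215e+02  3.93639e+02  1.42992e+02  1.43400e+00  4.48000e-01
  8.70000e-02 -1.13000e-01  4.93000e-01] sd [0.108 0.106 0.046 0.   ]
px 284 172 A3858 rect 429.4 395.0 mean 414.5 397.4 L236 W12 yaw 3.009 edge 0
px 544 201 A1969 rect 463.0 606.7 mean 462.2 605.6 L63 W27 yaw 0.060 edge 1
px 232 192 A111 rect 644.3 -3.9 mean 643.2 -2.2 L102 W13 yaw 1.924 edge 0
px 238 210 A172 rect 586.9 -23.2 mean 587.0 -22.9 L156 W11 yaw 1.923 edge 0
px 246 227 A222 rect 532.4 -47.3 mean 532.6 -47.8 L206 W11 yaw 1.925 edge 0
px 101 260 A238 rect 430.3 394.6 mean 430.5 395.8 L238 W12 yaw 3.009 edge 0
```

View pics/wrist7.png

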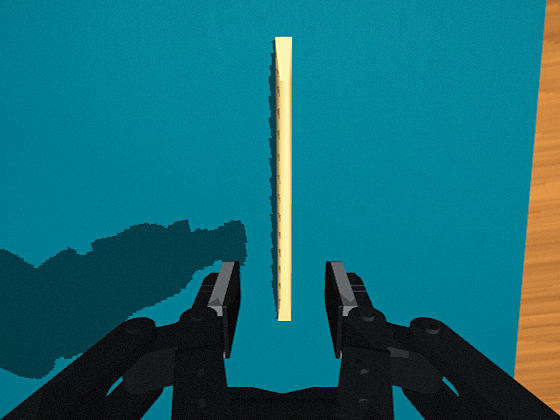

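View pics/t7.png

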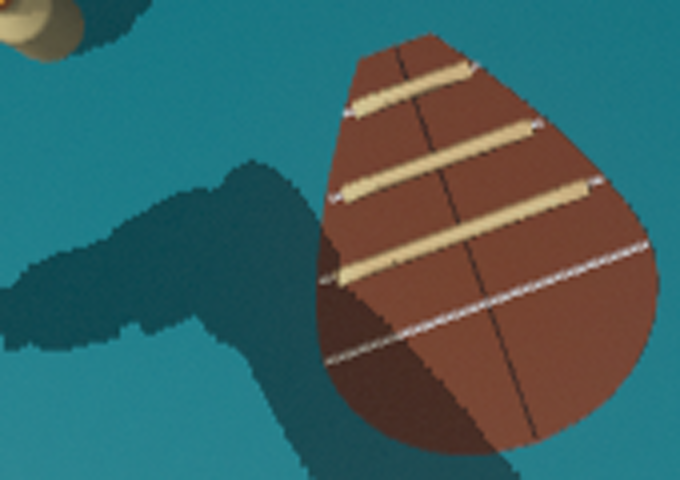

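brace_4 is in view at px (284,172), 236 mm long. In the top crop, braces 1–3 lie on their lines; brace_3's left end is in shadow, so I'll check it again later.

servo_tool(
  plan=[
    {"translation": [0.05, 0.13, -4], "turn": 0.004, "jaw": -0.1},
    {"translation": [0.05, 0.13, -8], "turn": 0.004, "jaw": -0.1},
    {"translation": [0.05, 0.13, -10], "turn": 0.004, "jaw": -0.1},
    {"translation": [0.05, 0.13, -10.4], "turn": 0.004, "jaw": -0.1},
    {"translation": [0.05, 0.13, -10.4], "turn": 0.004, "jaw": -0.1},
  ],
)

```text
t: 22.9
position: [428.9, 395.4, 38.4]
tool_rot: [-0.532, -0.466, 0.467, 0.532]
force: [0.5, 1.5, 1.0]
width: 0.449
```

servo_tool(
  plan=[
    {"translation": [0, 0, -1.5], "turn": 0, "jaw": -0.1},
    {"translation": [0, 0, -2.7], "turn": 0, "jaw": -0.1},
    {"translation": [0, 0, -3.3], "turn": 0, "jaw": -0.1},
    {"translation": [0, 0, -3.35], "turn": 0, "jaw": -0.1},
    {"translation": [0, 0, -3.35], "turn": 0, "jaw": -0.1},
  ],
)

```text
t: 23.4
position: [429.0, 396.2, 5.2]
tool_rot: [-0.531, -0.466, 0.466, 0.532]
force: [0.8, 0.6, -0.6]
width: 0.453
```

servo_tool(
  plan=[
    {"translation": [0, 0, 0], "turn": 0, "jaw": -1},
    {"translation": [0, 0, 0], "turn": 0, "jaw": -1},
    {"translation": [0, 0, 0], "turn": 0, "jaw": -1},
    {"translation": [0, 0, 0], "turn": 0, "jaw": -1},
    {"translation": [0, 0, 0], "turn": 0, "jaw": -1},
  ],
)

```text
t: 23.9
position: [429.7, 396.6, 6.2]
tool_rot: [0.532, 0.467, -0.466, -0.531]
force: [0.9, 0.6, 2.1]
width: 0.128
```

```bash
python3 - <<'E'
from h import *
st(3)
E
```

```text
t 24.05 [ 4.29653e+02  3.96627e+02  6.15100e+00  1.44000e+00  1.26000e-01
 -4.70000e-02  6.00000e-03  3.67800e+00] sd [0.016 0.01  0.007 0.   ]
```

servo_tool(
  plan=[
    {"translation": [0, 0, 1], "turn": 0, "jaw": -1},
    {"translation": [0, 0, 3], "turn": 0, "jaw": -1},
    {"translation": [0, -2, 6], "turn": 0, "jaw": -1},
    {"translation": [0, -6, 8], "turn": -0.1, "jaw": -1},
    {"translation": [0, -10.5, 8], "turn": -0.2, "jaw": -1},
  ],
)

```text
t: 24.55
position: [431.3, 292.0, 89.5]
tool_rot: [0.576, 0.413, -0.408, -0.575]
force: [0.4, -0.9, 0.3]
width: 0.129
```

servo_tool(
  plan=[
    {"translation": [0.5, -4.7, 0], "turn": -0.12, "jaw": -1},
    {"translation": [1, -9.4, 0], "turn": -0.24, "jaw": -1},
    {"translation": [1.5, -14, 0], "turn": -0.36, "jaw": -1},
    {"translation": [2, -18.5, 0], "turn": -0.48, "jaw": -1},
    {"translation": [2.5, -23, 0], "turn": -0.6, "jaw": -1},
  ],
)

```text
t: 25.05
position: [453.5, 59.4, 85.5]
tool_rot: [-0.672, -0.221, 0.221, 0.672]
force: [0.8, 0.1, -0.4]
width: 0.123
```

servo_tool(
  plan=[
    {"translation": [1, -4.5, 0], "turn": -0.14, "jaw": -1},
    {"translation": [2, -9, 0], "turn": -0.28, "jaw": -1},
    {"translation": [2.3, -12.5, -1], "turn": -0.283, "jaw": -1},
    {"translation": [2.3, -12.5, -3], "turn": -0.283, "jaw": -1},
    {"translation": [2.3, -12.5, -5], "turn": -0.283, "jaw": -1},
  ],
)

```text
t: 25.55
position: [477.3, -65.4, 35.3]
tool_rot: [0.696, 0.125, -0.124, -0.696]
force: [0.1, -0.7, 0.0]
width: 0.128
```

servo_tool(
  plan=[
    {"translation": [0, 0, 0], "turn": 0, "jaw": -1},
    {"translation": [0, 0, 0], "turn": 0, "jaw": -1},
    {"translation": [0, 0, 0], "turn": 0, "jaw": -1},
    {"translation": [0, 0, 0], "turn": 0, "jaw": -1},
    {"translation": [0, 0, 0], "turn": 0, "jaw": -1},
  ],
)

```text
t: 26.05
position: [478.0, -63.8, 36.5]
tool_rot: [0.696, 0.127, -0.125, -0.695]
force: [1.5, 0.4, -0.1]
width: 0.123
```

```bash
python3 - <<'E'
from h import *
st(3)
E
```

```text
t 26.20 [ 4.77642e+02 -6.37730e+01  3.60830e+01  3.58000e-01  1.26000e-01
  2.15000e-01 -5.69000e-01 -1.31000e-01] sd [0.142 0.009 0.183 0.   ]
```

servo_tool(
  plan=[
    {"translation": [0, 0, -1], "turn": 0, "jaw": -1},
    {"translation": [0, 0, -2], "turn": 0, "jaw": -1},
    {"translation": [0, 0, -2.4], "turn": 0, "jaw": -1},
    {"translation": [0, 0, -2.53], "turn": 0, "jaw": -1},
    {"translation": [0, 0, -2.53], "turn": 0, "jaw": -1},
  ],
)

```text
t: 26.7
position: [475.8, -63.4, 10.1]
tool_rot: [-0.695, -0.125, 0.127, 0.696]
force: [-5.3, 2.0, 7.1]
width: 0.128
```

servo_tool(
  plan=[
    {"translation": [0, 0, 0], "turn": 0, "jaw": -1},
    {"translation": [0, 0, 0], "turn": 0, "jaw": -0.4},
    {"translation": [0, 0, 0], "turn": 0, "jaw": -0.4},
    {"translation": [0, 0, 0], "turn": 0, "jaw": -0.4},
    {"translation": [0, 0, 0.5], "turn": 0, "jaw": -0.4},
  ],
)

```text
t: 27.2
position: [476.2, -63.6, 14.1]
tool_rot: [-0.696, -0.125, 0.126, 0.696]
force: [0.7, -0.0, 0.5]
width: 0.299
```

servo_tool(
  plan=[
    {"translation": [0, 0, 3], "turn": 0, "jaw": -0.4},
    {"translation": [0, 0, 7], "turn": 0, "jaw": -0.4},
    {"translation": [0, 0, 12], "turn": 0, "jaw": -0.4},
    {"translation": [2, -3, 16], "turn": 0, "jaw": -0.4},
    {"translation": [4, -7, 18], "turn": 0, "jaw": -0.4},
  ],
)

```text
t: 27.7
position: [518.1, -131.5, 199.2]
tool_rot: [0.697, 0.129, -0.125, -0.695]
force: [1.0, -0.1, -0.4]
width: 0.3
```

servo_tool(
  plan=[
    {"translation": [2, -4, 2], "turn": 0, "jaw": -0.4},
    {"translation": [2, -6, 3], "turn": 0, "jaw": -0.4},
    {"translation": [2, -6, 3], "turn": 0, "jaw": -0.4},
    {"translation": [2, -6, 3], "turn": 0, "jaw": -0.4},
    {"translation": [2, -6, 3], "turn": 0, "jaw": -0.4},
  ],
)

```text
t: 28.2
position: [535.5, -190.6, 223.3]
tool_rot: [-0.695, -0.126, 0.126, 0.696]
force: [0.4, 0.5, 0.2]
width: 0.305
```

```bash
python3 - <<'E'
from h import *
st(3)
for n in("wrist","top"):
    c=camera_info(n);im=capture(n)
    for k,z in(("brace",9),("line",4)):
        print(n,k);show([o for o in blobs(im,c,k,z,8) if o["L"]<300 and o["W"]<30 and 400<o["rect"][0]<700 and -220<o["rect"][1]<150])
    cv2.imwrite(f"pics/{n}8.png",im[:,:,::-1])
E
```

```text
t 28.35 [ 5.35552e+02 -1.90418e+02  2.23280e+02  3.59000e-01  2.97000e-01
  4.50000e-02  4.40000e-01  6.06000e-01] sd [0.055 0.035 0.067 0.   ]
wrist brace
px 270 79 A1970 rect 493.5 -112.2 mean 492.2 -108.9 L143 W12 yaw 1.929 edge 1
px 334 70 A1833 rect 547.2 -82.8 mean 546.0 -80.0 L126 W13 yaw 1.924 edge 1
px 399 58 A1523 rect 599.4 -50.2 mean 598.5 -48.4 L102 W13 yaw 1.915 edge 1
px 466 42 A1106 rect 650.7 -15.1 mean 650.3 -13.4 L72 W14 yaw 1.894 edge 1
wrist line
px 472 10 A40 rect 644.1 12.0 mean 643.7 13.0 L19 W3 yaw 1.955 edge 1
px 468 34 A8 rect 650.9 -5.3 mean 650.6 -5.2 L5 W1 yaw 1.938 edge 0
px 333 78 A255 rect 548.3 -85.6 mean 547.8 -85.2 L82 W4 yaw 1.914 edge 0
px 269 96 A169 rect 494.8 -121.2 mean 495.5 -123.0 L78 W3 yaw 1.923 edge 0
px 455 89 A24 rect 662.5 -52.2 mean 662.7 -52.3 L6 W3 yaw 1.974 edge 0
px 390 122 A39 rect 617.9 -102.5 mean 618.1 -102.7 L9 W4 yaw 1.894 edge 0
px 332 148 A51 rect 573.1 -147.6 mean 573.2 -147.7 L12 W3 yaw 1.964 edge 0
px 272 164 A44 rect 522.2 -184.5 mean 522.2 -184.4 L11 W3 yaw 1.921 edge 0
top brace
px 232 192 A111 rect 644.5 -3.1 mean 643.3 -1.1 L102 W13 yaw 1.927 edge 0
px 238 210 A173 rect 587.4 -23.4 mean 587.5 -23.0 L157 W11 yaw 1.924 edge 0
px 236 231 A166 rect 521.3 -16.7 mean 521.6 -16.5 L159 W11 yaw 1.925 edge 0
px 229 254 A107 rect 449.7 3.9 mean 449.8 4.6 L106 W11 yaw 1.932 edge 0
top line
px 272 202 A71 rect 615.9 -127.2 mean 614.0 -126.5 L87 W8 yaw 2.696 edge 0
px 276 203 A71 rect 608.7 -140.1 mean 609.5 -140.6 L86 W7 yaw 2.689 edge 0
px 296 199 A61 rect 618.9 -204.5 mean 621.3 -201.0 L77 W10 yaw 1.123 edge 0
px 212 239 A9 rect 495.7 58.9 mean 495.7 59.3 L13 W5 yaw 1.839 edge 0
px 260 257 A8 rect 441.0 -90.9 mean 439.9 -90.1 L12 W6 yaw 0.082 edge 0
px 265 260 A11 rect 431.8 -106.4 mean 431.6 -106.7 L15 W9 yaw 1.153 edge 0
```

View pics/wrist8.png

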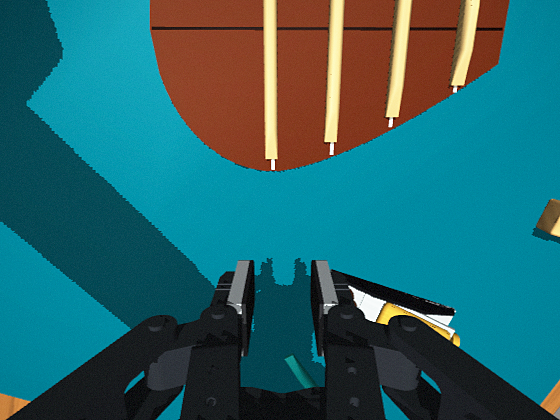

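The near line ends stick out past each brace by roughly equal amounts. I'm moving the arm clear for a full top view.

servo_tool(
  plan=[
    {"translation": [-2, 4.5, 0], "turn": 0, "jaw": -0.4},
    {"translation": [-4, 9, 0], "turn": 0.1, "jaw": -0.4},
    {"translation": [-6, 13.5, 0], "turn": 0.2, "jaw": -0.4},
    {"translation": [-8, 18, 0], "turn": 0.3, "jaw": -0.4},
    {"translation": [-10, 22.5, 0], "turn": 0.4, "jaw": -0.4},
  ],
)

```text
t: 28.95
position: [434.8, 35.0, 223.9]
tool_rot: [-0.656, -0.263, 0.263, 0.657]
force: [0.9, 1.8, 0.1]
width: 0.301
```

servo_tool(
  plan=[
    {"translation": [-2, 4.5, 0], "turn": 0.1, "jaw": -0.4},
    {"translation": [-4, 9, 0], "turn": 0.2, "jaw": -0.4},
    {"translation": [-6, 13.5, 0], "turn": 0.3, "jaw": -0.4},
    {"translation": [-8, 18, 0], "turn": 0.4, "jaw": -0.4},
    {"translation": [-10, 22.5, 0], "turn": 0.5, "jaw": -0.4},
  ],
)

```text
t: 29.45
position: [334.6, 260.0, 224.2]
tool_rot: [0.571, 0.418, -0.417, -0.571]
force: [1.9, 0.9, -0.3]
width: 0.295
```

servo_tool(
  plan=[
    {"translation": [-2, 4.5, 0], "turn": 0, "jaw": -0.4},
    {"translation": [-4, 9, 0], "turn": 0, "jaw": -0.4},
    {"translation": [-6, 13.5, 0], "turn": 0, "jaw": -0.4},
    {"translation": [-8, 18, 0], "turn": 0, "jaw": -0.4},
    {"translation": [-8, 18, 0], "turn": 0, "jaw": -0.4},
  ],
)

```text
t: 29.95
position: [252.5, 442.4, 222.8]
tool_rot: [-0.569, -0.418, 0.418, 0.571]
force: [0.6, -1.6, -0.2]
width: 0.301
```

```bash
python3 - <<'E'
from h import *
st(3)
n="top";c=camera_info(n);im=capture(n)
show([o for o in blobs(im,c,"brace",10,8) if 60<o["L"]<300 and o["W"]<30 and 400<o["rect"][0]<700])
cv2.imwrite("pics/t9.png",cv2.resize(im[140:290,90:380],(800,414),interpolation=cv2.INTER_CUBIC)[:,:,::-1])
for k in("glue_bottle","block_plane"): print(k,find_in(k,"top")[:1])
E
```

```text
t 30.10 [ 2.54808e+02  4.38826e+02  2.23426e+02  1.26100e+00  3.03000e-01
  2.86000e-01 -1.29000e-01 -2.80000e-02] sd [0.714 0.887 0.264 0.002]
px 232 192 A110 rect 644.2 -3.8 mean 643.5 -2.2 L103 W12 yaw 1.926 edge 0
px 238 210 A171 rect 587.2 -23.0 mean 587.4 -23.0 L156 W11 yaw 1.922 edge 0
px 245 228 A230 rect 531.1 -43.0 mean 531.5 -44.1 L215 W11 yaw 1.923 edge 0
px 252 246 A269 rect 475.2 -64.9 mean 476.0 -66.7 L252 W11 yaw 1.924 edge 0
glue_bottle [{'centre': [135.6, 172.5], 'p': 0.94}]
block_plane [{'centre': [326.0, 171.1], 'p': 0.86}]
```

View pics/t9.png

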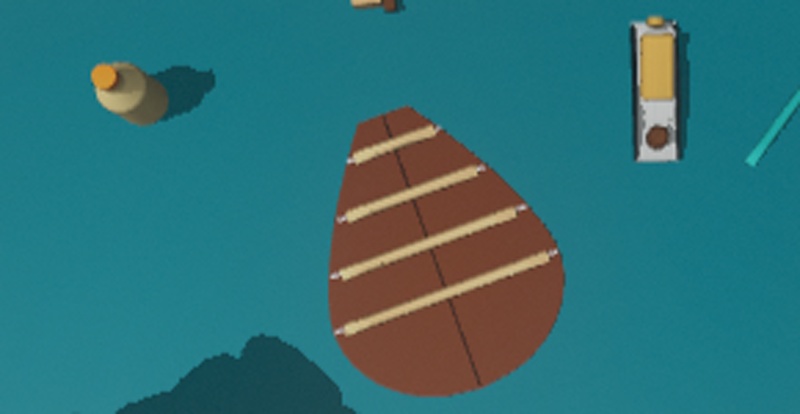

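The top view shows all four braces on their lines, in length order and crossing the joint centrally. The bottle (px 135,172) and plane (326,171) have not moved. I'm handing the job in.

```bash
python3 -c "
from cell import *
print(close_job())"
```

```text
the job is handed in; nothing more can be done
None
```

The four spruce braces lie on the mandola back, one per pencil line, from the shortest at the neck end to the longest across the wide end. I handed the job in at about 30 s of the 104 s allowed. The hand-in gives no verdict.

**Placement:** In the last top view, every brace centre is within about 3 mm of its line's centre, and the angles match the lines to about 0.01 rad. brace_3 is the farthest off, about 2–2.5 mm across its line. I left it because the 12 mm brace still covers the 3 mm line.

**Disagreements:**
- An earlier top view showed brace_3 about 3 mm off along its line, but one end was in shadow. The later clear view did not show this.
- In the final view braces 3 and 4 measured about 7–10 mm too long, probably because the white line ends merged with them in the image.

**Other objects:** The glue bottle and block plane are within about 1.5 pixels of where they started, as far as the top view shows. The turquoise and blue bars were never touched. The highest contact force shown in the move reports was about 9 N.

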